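# Unhook the square cleaning basket past its sprung keeper

### The job

Take the square wire basket off its safety hook: push the hanging basket straight back towards the hook's post so that its bar presses the sprung keeper open, then lift it up and bring it off over the hook's tip. Stand it upright, fully inside the steel drip tray, set down on the tray floor rather than dropped, and let go. Leave the round basket hanging on its own hook.

Things in the scene. Friction and masses are not known exactly. Their poses are not given: they have to be found in the camera images.
- basket_grip (a point): Centre of the flat grip bar atop the SQUARE steel wire basket: bar 92 mm along y, 14 thick (x), 18 high; pinch across x from above. z up. 55 mm below it runs the parallel hanging bar (8 mm round) that sits in the hook; bail uprights at y = +-44. Underside 200 mm below; basket 95 mm square, 45 deep, 0.2-0.37 kg. Hanging, its axes match hook_stand's.
- hook_stand: Fixed hook under the square basket. Origin: base underside below the resting bar; z up, +x from hook tip to post (x 81-95). Arm 24 wide, seat 185 up, hung grip centre 244 up. Tip inside face x -7; lip covers the bar to x +6, 13-20 mm above the seat, blocking a straight lift. Push the bar along +x by 15-22 mm (max 27), raise it over 25 mm (post top is 25 above seat), then carry along -x over the tip.
- keeper (a joint): That hook's sprung keeper: brass plate 26 mm wide, 18 high, on a plunger rod, 1 mm behind the hanging bar on the post's side. 0 = closed (face at x = +5 mm of the stand); grows in m as the bar pushes it along +x; stop at 0.030. About 1 N to start, 3.5 N at 0.020; springs shut once the bar is lifted away.
- tray: Fixed open steel drip tray, 190 mm (x) by 200 mm (y) outside, rim 20 high, walls and floor 5 thick. Origin: centre of its underside; z up. With the basket standing on the tray floor its grip centre is 205 mm above this origin.
- round_basket_grip (a point): Centre of the grip bar of the ROUND wire basket (93 mm across, same bail and grip bar) on the other, identical hook stand; which is left and which right varies. Not to be moved.

How it is judged:
By the outcome, as a careful person would: the job done as asked, in the order asked, and still so for the second after the job is handed in, with the robot touching nothing.
It also fails if it takes over 42 s, if anything falls off the work surface, if the arm or the gripper's body presses on something with over 40 N, if the wrist force passes 120 N, or if a joint passes its speed limit or range.

### The arm

A 6-joint arm with a two-finger parallel gripper is mounted at the origin on the work surface. World frame = base frame: x ahead of the robot, y to its left, z up, the work surface at z = 0. Lengths are in m, angles in rad, forces in N, time in s.
With the tool pointing down it reaches from about 0.325 to 0.9 m from the base axis. Payload 6.1 kg.
Tool frame: the origin (TCP) lies midway between the tips of the shut fingers; the grasp point (between the pads) lies 19 mm behind it; y points along the fingers, z is the direction in which the jaws open and shut, and the axes are right-handed (so a half turn about y gives the same grasp; the last joint's range is limited). The gripper opens to 85 mm and grips with 20 to 120 N. Pads are 22 mm wide; open, the fingers measure 114 mm over their backs; the gripper's body (76 mm by 85 mm) begins 54 mm behind the grasp point. The pads swing forward as they close: fully open they stand 13 mm farther back than shut.
Start: joints at [1.178, 0.22, 1.526, -0, 1.395, -0.126], TCP at [0.165, 0.603, 0.231] pointing down, gripper open.
Joint ranges: [-2.98, 2.98], [-0.91, 2.08], [0.09, 2.57], [-1.24, 4.39], [0.2, 2.65], [-2.68, 2.68]. Speed limits (rad/s): [2.57, 2.57, 3.01, 3.14, 3.14, 3.14].

### API

Orientations are given as a rotation vector (axis times angle).
In Python, from plant import arm gives the robot as it stands. The module is installed in compiled form; this text tells all that it offers.
- The arm moves only by the shell command python3 -m inch 'ROWS' [FORCE]. ROWS is a JSON object of lists of equal length, an entry for each row: "rotation": the turn, a rotation vector about the world's x, y, z normalised to -1 to 1, where 1 is 90 degrees, a list of three; "slide": the shift along the world's x, y, z normalised to -1 to 1, where 1 is 200 mm, a list of three; "jaw": the gripper command: -1 is fully open, 1 is shut, values between are in proportion. In form: {"rotation": [[wx, wy, wz], ...], "slide": [[tx, ty, tz], ...], "jaw": [jaw, ...]}. A call has 1 to 5 rows; each row is the pose to reach, as a shift and turn from the pose measured when the call began; what a row does not reach only later rows make up. A row lasts 1/10 s, in which the tool goes at most 50 mm and 8.59 degrees, less where a joint would pass 70% of its speed; a pose out of reach is approached as far as the arm can. A call with a number of a shift or a turn outside -1 to 1 is refused whole. A call with a gripper value outside its range is refused whole. The fingers move at their own pace and stop on an object; FORCE is the grip in N (left out, the last holds). Time passes only in rows, so rows that repeat a pose let the fingers close. It gives the time, the measured TCP pose, the force and the opening at its end, in the units of the state.
- arm.sense(): the state, without advancing time (a new reading comes with each control period).
- arm.camera(name): name is "scene" or "top" or "wrist"; returns (picture, depth): 480x640x3 uint8, blue, green, red; 480x640 float32, m along the optical axis (not along the pixel's ray), 0 where there is no reading.
- arm.camera_params(name): a dict with "fx", "fy", "cx", "cy" (pixels), "k1" (the pictures are not rectified: a ray, as slopes to the right and down, at radius r is drawn at 1 + k1 r^2 times it, then the intrinsics apply), "R" (3x3) and "t" (3): a world point X has camera coordinates R X + t. Camera axes: x right, y down, z forward; pixel columns grow to the right and rows downward; lengths in m; the calibration is good to about 2 mm. A picture is of the moment at which its call begins: read the wrist's pose just before it. camera_params takes no time and is no camera call; for the wrist camera it gives the pose at the moment of the call.
- arm.sign_off(): hands the job in, once; it reports no verdict.
The state is a dict: "time": time; "q": joint angles; "qd": joint speeds; "effort": joint torques, N m; "tool_pos": TCP position; "eef_rot": TCP orientation; "contact_force": force on the tool from outside, world axes, zero at the start; "ft_torque": the same for the moment, N m; "opening": opening from 0.0 (shut) to 1.0 (fully open).
Only numpy, scipy, OpenCV 4.12 (cv2) and the standard library are available. Lean on these libraries where they do the work, as an engineer would, in place of code of your own. Each camera call takes 0.05 s, during which the arm holds its last target.

## Working session

There is one attempt and no reset: what is moved stays moved. The work goes in short steps, Python scripts to look and compute and a shell command to move; the robot and the scene stay as the last step left them, time stands still between calls to the robot, and variables do not carry over. Pictures are saved under pics/ and viewed, and the job is handed in when it is done.

```bash
mkdir -p pics; ls; python3 - <<'E'
from plant import arm
import cv2,numpy as np
s=arm.sense()
for k,v in s.items(): print(k,np.round(v,4))
for n in("scene","top"):
    p,d=arm.camera(n); cv2.imwrite(f"pics/{n}0.png",p); np.save(f"pics/{n}0d.npy",d); 
    c=arm.camera_params(n); print(n,{k:np.round(v,4).tolist() for k,v in c.items()})
E
```

```text
pics
time 0.0
q [ 1.1779  0.2212  1.5276 -0.      1.3947 -0.1261]
qd [0.0002 0.0008 0.0016 0.0001 0.0006 0.0023]
effort [ 1.00000e-04 -4.96880e+01 -3.89407e+01  0.00000e+00  1.08000e-02
  0.00000e+00]
tool_pos [0.1645 0.6023 0.2302]
eef_rot [-1.5625  0.2098 -0.2091]
contact_force [-0.4169 -0.4839 -0.1267]
ft_torque [ 0.0153 -0.0089  0.0297]
opening 0.9988
scene {'fx': 488.6233, 'fy': 488.6233, 'cx': 319.4885, 'cy': 246.0318, 'k1': 0.0163, 'R': [[0.0712, 0.9973, -0.0163], [0.6265, -0.0574, -0.7773], [-0.7761, 0.0451, -0.6289]], 't': [-0.0263, -0.2175, 1.5355]}
top {'fx': 455.2113, 'fy': 455.2113, 'cx': 311.8762, 'cy': 242.6348, 'k1': -0.0202, 'R': [[-0.0205, -0.9995, -0.0221], [-0.9957, 0.0224, -0.09], [0.0904, 0.0202, -0.9957]], 't': [0.0389, 0.5619, 1.014]}
```

View pics/scene0.png

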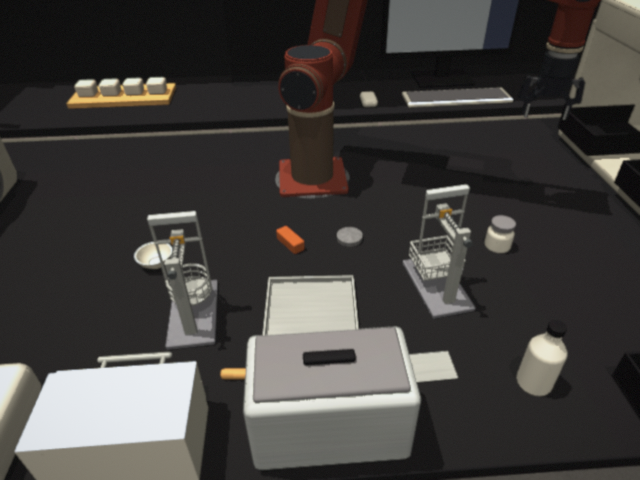

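View pics/top0.png

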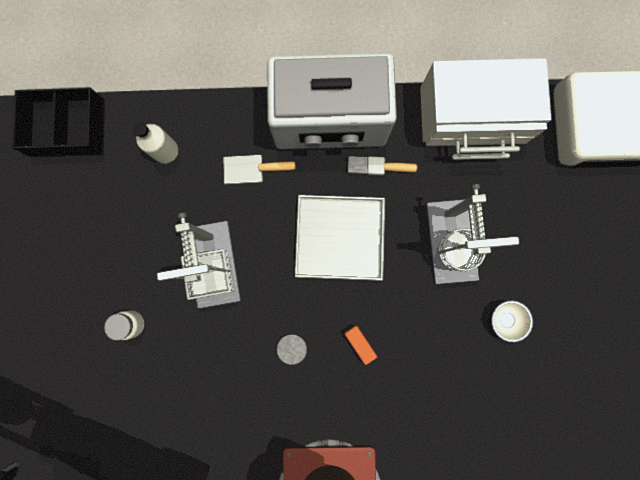

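The top view shows the square basket at left, with its grip bar at about (182,272). The round one is at right, bar about (493,243), and the tray is centred near (340,237). The scene view agrees: square right, bar about (447,192). Next I'll measure these.

```bash
cat > h.py <<'E'
import numpy as np,cv2
from plant import arm
def ray(n,uv,c=None):
    c=c or arm.camera_params(n); uv=np.atleast_2d(np.float64(uv))
    K=np.array([[c['fx'],0,c['cx']],[0,c['fy'],c['cy']],[0,0,1.]])
    p=cv2.undistortPoints(uv[:,None],K,np.array([c['k1'],0,0,0.]))[:,0]
    R=np.array(c['R']);t=np.array(c['t'])
    return -R.T@t,np.c_[p,np.ones(len(p))]@R
def onz(n,uv,z,c=None):
    o,d=ray(n,uv,c); return o+d*((z-o[2])/d[:,2])[:,None]
def pts(n,uv,dep,c=None):
    o,d=ray(n,uv,c); return o+d*np.asarray(dep)[:,None]
def tri(n1,u1,n2,u2,c1=None,c2=None):
    o1,d1=ray(n1,u1,c1);o2,d2=ray(n2,u2,c2);d1=d1[0];d2=d2[0]
    s=np.linalg.lstsq(np.c_[d1,-d2],o2-o1,rcond=None)[0]
    a=o1+s[0]*d1;b=o2+s[1]*d2
    return (a+b)/2,np.linalg.norm(a-b)
E
python3 - <<'E'
from h import *
p=cv2.imread('pics/top0.png');d=np.load('pics/top0d.npy')
g=p.min(2)
def comp(x0,y0,x1,y1,th,f=None):
    m=np.zeros(g.shape,np.uint8); m[y0:y1,x0:x1]=(g[y0:y1,x0:x1]>th)
    return m
# height map over roi
V,U=np.mgrid[0:480,0:640]
P=pts('top',np.c_[U.ravel(),V.ravel()],d.ravel()).reshape(480,640,3)
for nm,(x0,y0,x1,y1) in dict(sq=(150,255,215,290),rd=(460,228,525,258)).items():
    m=np.zeros(g.shape,bool); m[y0:y1,x0:x1]=True
    m&=(P[...,2]>0.235)&(P[...,2]<0.27)&(d>0)
    q=P[m]; print(nm,m.sum(),q.mean(0).round(4),np.median(q[:,2]).round(4),g[m].mean())
    mm=(m).astype(np.uint8)
    n,l,st,ce=cv2.connectedComponentsWithStats(mm)
    k=1+st[1:,4].argmax(); vu=np.argwhere(l==k)[:,::-1]
    r=cv2.minAreaRect(vu.astype(np.float32)); b=cv2.boxPoints(r)
    w=onz(nm and 'top',b,0.253); print(r,w.round(4).tolist(),w.mean(0).round(4))
    w=onz('top',vu,0.253)[:,:2]; c=w-w.mean(0); e=np.linalg.svd(c,full_matrices=False)[2][0]
    print('ang of bar',np.degrees(np.arctan2(e[1],e[0])),np.ptp(c@e))
# tray
m=np.zeros(g.shape,np.uint8); m[185:290,285:395]=g[185:290,285:395]>100
cs=cv2.findContours(m,0,2)[0]; c=max(cs,key=cv2.contourArea); r=cv2.minAreaRect(c); b=cv2.boxPoints(r)
w=onz('top',b,0.02); print('tray',r,w.round(4).tolist(),w.mean(0).round(4),[np.linalg.norm(w[i]-w[i-1]).round(4) for i in range(4)])
cv2.imwrite('pics/sqcrop.png',cv2.resize(p[200:320,90:250],None,fx=5,fy=5,interpolation=cv2.INTER_CUBIC))
s=cv2.imread('pics/scene0.png');cv2.imwrite('pics/sccrop.png',cv2.resize(s[170:320,390:550],None,fx=4,fy=4,interpolation=cv2.INTER_CUBIC))
E
```

```text
sq 422 [0.4948 0.2537 0.2517] 0.2522 215.9265402843602
((183.29916381835938, 271.87518310546875), (8.227002143859863, 52.31529235839844), 79.87532806396484) [[0.4947, 0.3009, 0.253], [0.5093, 0.208, 0.253], [0.4948, 0.2054, 0.253], [0.4802, 0.2981, 0.253]] [0.4947 0.2531 0.253 ]
ang of bar -81.17211684454435 0.09379369179051708
rd 441 [ 0.5355 -0.2961  0.2517] 0.2524 213.09297052154196
((491.0291442871094, 242.34033203125), (8.19851016998291, 54.48592758178711), 85.10090637207031) [[0.5396, -0.2469, 0.253], [0.5457, -0.3435, 0.253], [0.5312, -0.3439, 0.253], [0.5251, -0.2475, 0.253]] [ 0.5354 -0.2954  0.253 ]
ang of bar 93.75004786771687 0.09690341019297763
tray ((339.92401123046875, 237.28079223632812), (88.2176742553711, 82.92062377929688), 1.9091525077819824) [[0.4847, 0.0683, 0.02], [0.6764, 0.0587, 0.02], [0.6645, -0.1451, 0.02], [0.4739, -0.1321, 0.02]] [ 0.5749 -0.0376  0.02  ] [np.float64(0.2008), np.float64(0.1919), np.float64(0.2041), np.float64(0.1911)]
```

View pics/sqcrop.png

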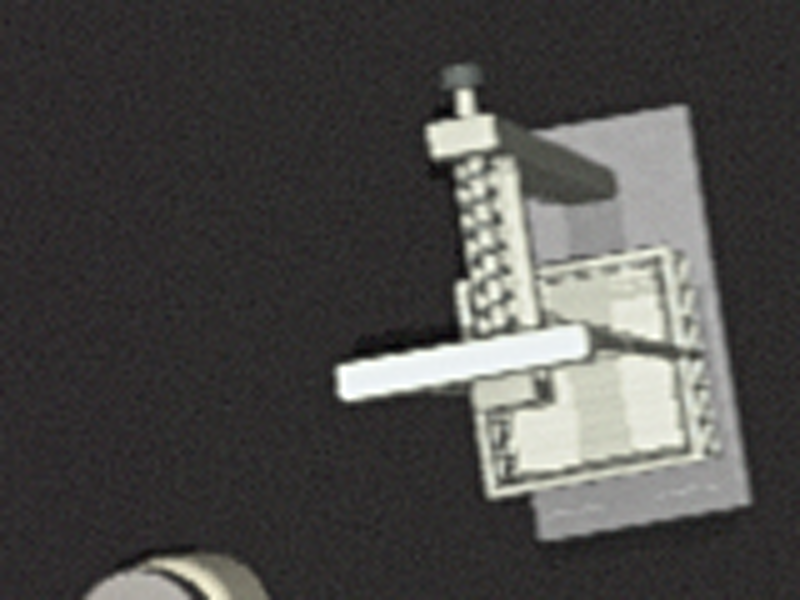

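View pics/sccrop.png

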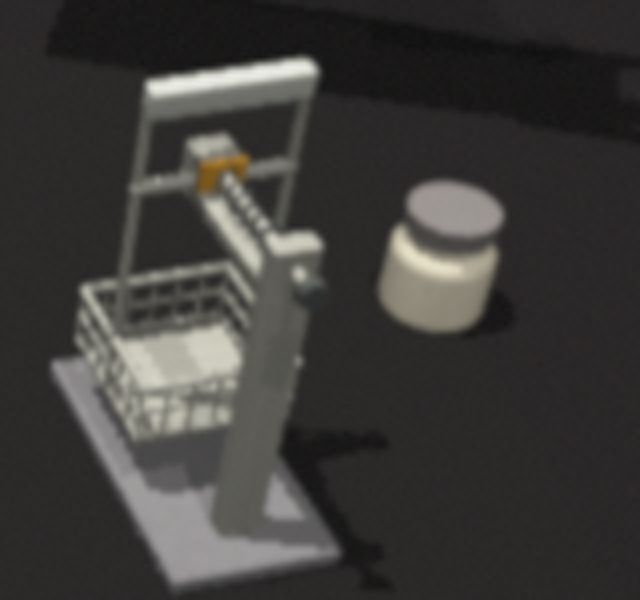

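```bash
python3 - <<'E'
from h import *
from scipy.spatial.transform import Rotation as Ro
s=arm.sense()
M=Ro.from_rotvec(s['eef_rot']).as_matrix(); print(M.round(3))
a=np.degrees(np.arctan2(M[1,2],M[0,2])); print('tool z yaw',a,'need 8.8 or -171.2')
# base plate right edge, bar via two views (bar top end corners)
e=onz('top',np.array([[750,500],[685,105]])/5+[90,200],0.005); v=e[1]-e[0]; print('plate edge yaw',np.degrees(np.arctan2(v[1],v[0])))
# scene: bar ends (top-face back edges); crop/4+offset
sc=np.array([[150,92],[312,70]])/4+[390,170]; print(onz('scene',sc,0.249).round(4), onz('scene',sc.mean(0),0.249).round(4))
tray=onz('scene',[[268,279],[354,278]],0.02);print('tray near edge scene',tray.round(4))
print('jar',onz('top',[118,325],0.07).round(3), 'post', onz('top',np.array([461,135])/5+[90,200],0.21).round(3))
E
```

```text
[[ 0.965 -0.001  0.264]
 [-0.264 -0.002  0.965]
 [-0.    -1.    -0.002]]
tool z yaw 74.71556287694688 need 8.8 or -171.2
plate edge yaw 9.060746310298924
[[0.5031 0.2155 0.249 ]
 [0.4907 0.3032 0.249 ]] [[0.4969 0.2591 0.249 ]]
tray near edge scene [[ 0.4832 -0.1284  0.02  ]
 [ 0.4976  0.0719  0.02  ]]
jar [[0.388 0.452 0.07 ]] post [[0.581 0.269 0.21 ]]
```

```bash
python3 -m inch '{"rotation":[[0,0,0],[0,0,-0.1],[0,0,-0.2],[0,0,-0.3],[0,0,-0.4]],"slide":[[0,0,0.25],[0,0,0.5],[0.2,-0.2,0.5],[0.4,-0.4,0.5],[0.6,-0.6,0.5]],"jaw":[-1,-1,-1,-1,-1]}' 60
python3 -m inch '{"rotation":[[0,0,-0.1],[0,0,-0.2],[0,0,-0.3],[0,0,-0.4],[0,0,-0.4]],"slide":[[0.2,-0.2,0],[0.4,-0.4,0],[0.6,-0.6,0],[0.8,-0.8,0],[0.8,-0.8,0]],"jaw":[-1,-1,-1,-1,-1]}'
python3 - <<'E'
from h import *
from scipy.spatial.transform import Rotation as Ro
s=arm.sense();M=Ro.from_rotvec(s['eef_rot']).as_matrix(); print(s['time'],s['tool_pos'],np.degrees(np.arctan2(M[1,2],M[0,2])))
E
```

```text
time: 0.6
tool_pos: [0.2712, 0.4952, 0.3303]
eef_rot: [-1.463, 0.681, -0.68]
contact_force: [1.4, 0.2, -1.0]
opening: 1.004
time: 1.1
tool_pos: [0.4332, 0.3323, 0.3298]
eef_rot: [-1.241, 1.163, -1.162]
contact_force: [-1.0, -0.6, -0.7]
opening: 1.003
1.1 [0.43318449 0.33226012 0.32979624] 3.64770059960125
```

```bash
python3 -m inch '{"rotation":[[0,0,0.03],[0,0,0.058],[0,0,0.058],[0,0,0.058]],"slide":[[0.15,-0.2,0],[0.31,-0.39,0],[0.31,-0.39,0],[0.31,-0.39,0]],"jaw":[-1,-1,-1,-1]}'
python3 - <<'E'
from h import *
from scipy.spatial.transform import Rotation as Ro
s=arm.sense();M=Ro.from_rotvec(s['eef_rot']).as_matrix(); print(s['time'],s['tool_pos'],np.degrees(np.arctan2(M[1,2],M[0,2])))
c=arm.camera_params('wrist');p,d=arm.camera('wrist');cv2.imwrite('pics/w1.png',p);np.save('pics/w1d.npy',d)
import pickle;pickle.dump(c,open('pics/w1c.pkl','wb'))
E
```

```text
time: 1.5
tool_pos: [0.4956, 0.2531, 0.3291]
eef_rot: [-1.28, 1.099, -1.096]
contact_force: [0.3, 0.4, 0.3]
opening: 1.002
1.5 [0.49560466 0.25309575 0.32913903] 8.67051802051629
```

View pics/w1.png

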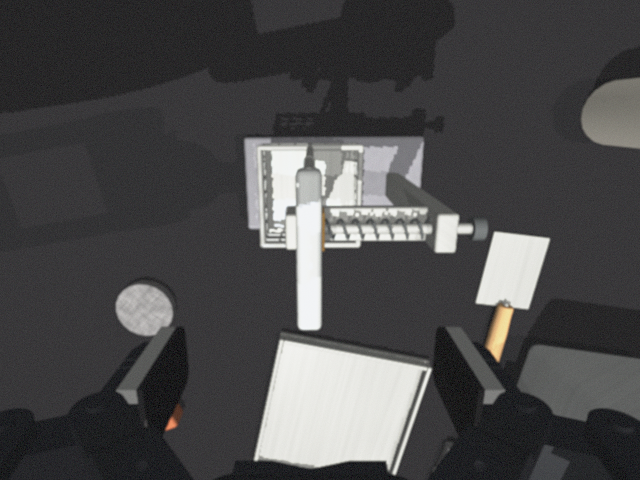

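The wrist view shows the bar running vertically from (310,167) to (309,328), so it lies along the jaw and midway between the fingers (columns 187 and 435). I'll measure its centre next.

```bash
python3 - <<'E'
from h import *
import pickle
c=pickle.load(open('pics/w1c.pkl','rb'));p=cv2.imread('pics/w1.png');d=np.load('pics/w1d.npy')
V,U=np.mgrid[0:480,0:640]
P=pts('wrist',np.c_[U.ravel(),V.ravel()],d.ravel(),c).reshape(480,640,3)
m=(P[...,2]>.246)&(P[...,2]<.262)&(d>0)&(U>280)&(U<340)&(V>140)&(V<350)
vu=np.argwhere(m)[:,::-1].astype(np.float32); r=cv2.minAreaRect(vu);b=cv2.boxPoints(r);w=onz('wrist',b,.253,c)
print(r,w.mean(0),np.median(P[m][:,2]),[np.linalg.norm(w[i]-w[i-1]).round(4) for i in range(4)])
i=np.argsort(b[:,1]);v=(w[i[0]]+w[i[1]]-w[i[2]]-w[i[3]]);print(np.degrees(np.arctan2(v[1],v[0]))-90)
E
```

```text
((309.0, 249.0), (160.0, 26.0), 90.0) [0.49445337 0.25762617 0.253     ] 0.2517196832346258 [np.float64(0.0908), np.float64(0.0132), np.float64(0.0908), np.float64(0.0149)]
8.592005202246824
```

```bash
python3 -m inch '{"rotation":[[0,0,0],[0,0,0],[0,0,0],[0,0,0],[0,0,0]],"slide":[[0,0.015,-0.12],[-0.002,0.015,-0.25],[-0.002,0.015,-0.4],[-0.002,0.015,-0.52],[-0.002,0.015,-0.52]],"jaw":[-1,-1,-1,-1,-1]}'
python3 -m inch '{"rotation":[[0,0,0],[0,0,0],[0,0,0],[0,0,0],[0,0,0]],"slide":[[0,0,0],[0,0,0],[0,0,0],[0,0,0],[0,0,0]],"jaw":[0,0.2,0.4,0.6,0.8]}' 60
python3 -m inch '{"rotation":[[0,0,0],[0,0,0],[0,0,0],[0,0,0],[0,0,0]],"slide":[[0,0,0],[0,0,0],[0,0,0],[0,0,0],[0,0,0]],"jaw":[1,1,1,1,1]}' 60
python3 - <<'E'
from h import *
p,d=arm.camera('scene');cv2.imwrite('pics/s2.png',cv2.resize(p[100:300,350:560],None,fx=3.8,fy=3,interpolation=cv2.INTER_CUBIC)[:600,:800])
p,d=arm.camera('wrist');cv2.imwrite('pics/w2.png',p)
E
```

```text
time: 2.05
tool_pos: [0.4909, 0.258, 0.2211]
eef_rot: [-1.288, 1.1, -1.091]
contact_force: [-0.3, -0.2, -0.7]
opening: 1.001
time: 2.55
tool_pos: [0.4917, 0.2582, 0.2223]
eef_rot: [-1.286, 1.099, -1.091]
contact_force: [6.0, 0.6, 2.8]
opening: 0.155
time: 3.05
tool_pos: [0.4918, 0.2582, 0.2224]
eef_rot: [-1.286, 1.099, -1.092]
contact_force: [-0.3, -0.8, 0.3]
opening: 0.158
```

View pics/s2.png

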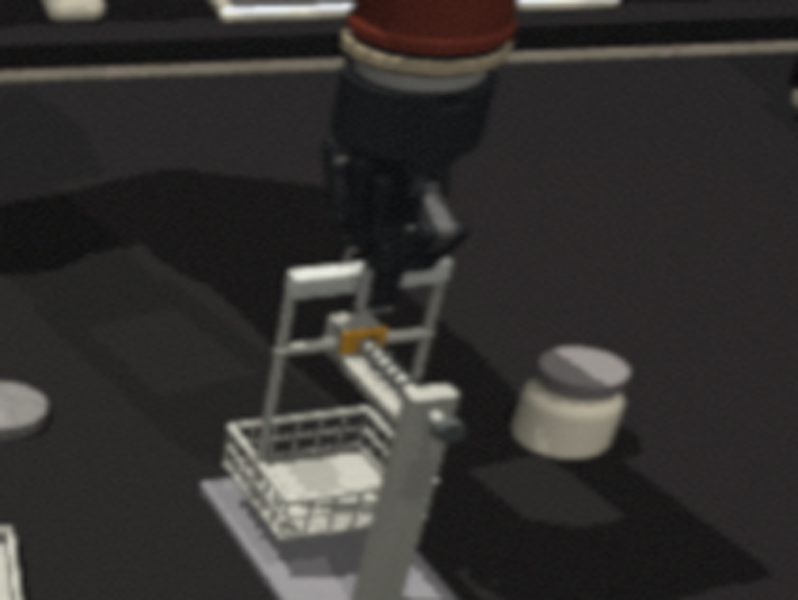

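View pics/w2.png

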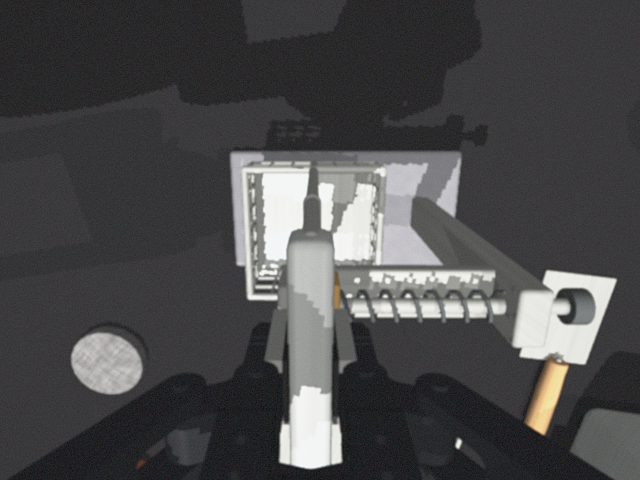

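The bar is gripped (opening about 13.4 mm) and the keeper is still shut. In the wrist view the orange plate is at (337,290), just behind the bar. I'll push along +x of the stand and watch the force.

```bash
python3 -m inch '{"rotation":[[0,0,0],[0,0,0],[0,0,0],[0,0,0],[0,0,0]],"slide":[[0.015,0.002,0],[0.03,0.005,0],[0.05,0.008,0],[0.05,0.008,0],[0.05,0.008,0]],"jaw":[1,1,1,1,1]}' 70
python3 -m inch '{"rotation":[[0,0,0],[0,0,0],[0,0,0],[0,0,0],[0,0,0]],"slide":[[0.015,0.002,0],[0.03,0.005,0],[0.05,0.008,0],[0.05,0.008,0],[0.05,0.008,0]],"jaw":[1,1,1,1,1]}' 
python3 - <<'E'
from h import *
p,d=arm.camera('wrist');cv2.imwrite('pics/w3.png',p)
p,d=arm.camera('scene');cv2.imwrite('pics/s3.png',cv2.resize(p[100:300,350:560],None,fx=3.8,fy=3,interpolation=cv2.INTER_CUBIC)[:600,:800])
E
```

```text
time: 3.65
tool_pos: [0.5014, 0.2597, 0.2223]
eef_rot: [-1.287, 1.099, -1.091]
contact_force: [-4.8, -1.0, 4.1]
opening: 0.154
time: 4.15
tool_pos: [0.5109, 0.2613, 0.2223]
eef_rot: [-1.288, 1.1, -1.091]
contact_force: [-4.4, -1.0, 3.7]
opening: 0.156
```

View pics/w3.png

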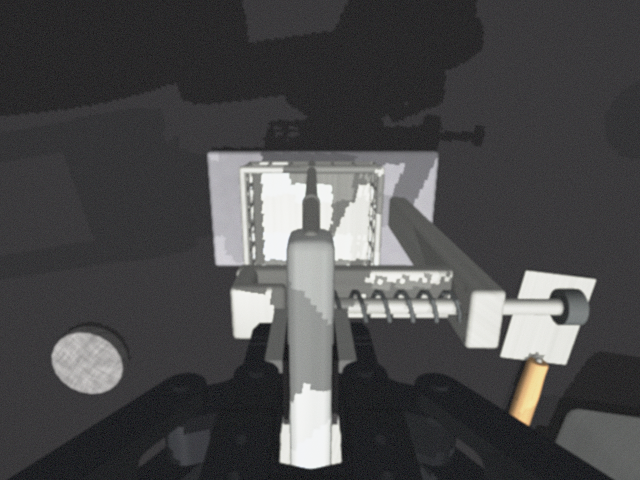

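View pics/s3.png

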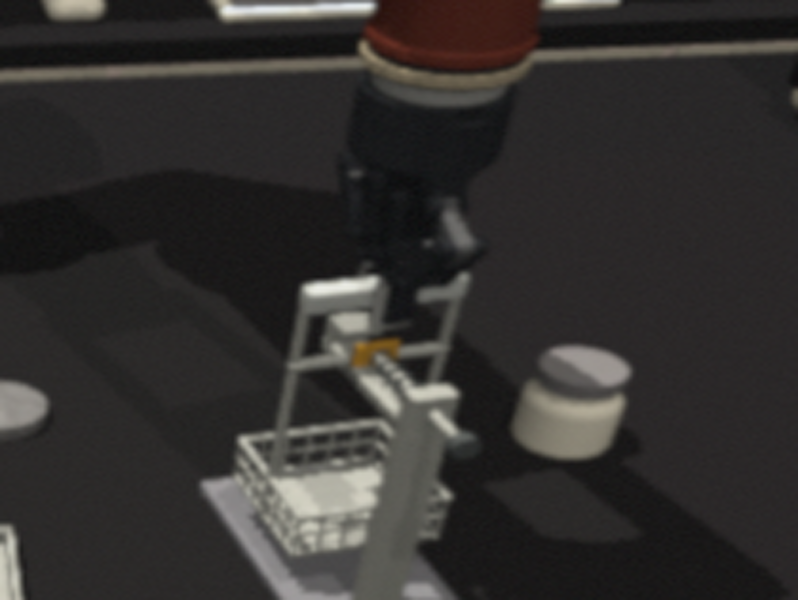

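The wrist and scene views show the keeper pushed back. The plunger knob now stands out behind the post, at (570,307) in the wrist view, and the bar is clear of the tip block at (253,308). I'll push 2 mm more for margin, then lift straight up.

```bash
python3 -m inch '{"rotation":[[0,0,0],[0,0,0],[0,0,0],[0,0,0],[0,0,0]],"slide":[[0.01,0.002,0],[0.01,0.002,0],[0.01,0.002,0.02],[0.01,0.002,0.04],[0.01,0.002,0.06]],"jaw":[1,1,1,1,1]}'
python3 -m inch '{"rotation":[[0,0,0],[0,0,0],[0,0,0],[0,0,0],[0,0,0]],"slide":[[0,0,0.03],[0,0,0.06],[0,0,0.09],[0,0,0.12],[0,0,0.12]],"jaw":[1,1,1,1,1]}' 
python3 -m inch '{"rotation":[[0,0,0],[0,0,0],[0,0,0],[0,0,0],[0,0,0]],"slide":[[0,0,0.03],[0,0,0.06],[0,0,0.08],[0,0,0.08],[0,0,0.08]],"jaw":[1,1,1,1,1]}' 
python3 - <<'E'
from h import *
p,d=arm.camera('wrist');cv2.imwrite('pics/w4.png',p)
p,d=arm.camera('scene');cv2.imwrite('pics/s4.png',cv2.resize(p[100:300,350:560],None,fx=3.8,fy=3,interpolation=cv2.INTER_CUBIC)[:600,:800])
E
```

```text
time: 4.75
tool_pos: [0.5123, 0.2615, 0.2334]
eef_rot: [-1.29, 1.101, -1.09]
contact_force: [-2.3, -1.4, -4.5]
opening: 0.152
time: 5.25
tool_pos: [0.5135, 0.2618, 0.2594]
eef_rot: [-1.286, 1.099, -1.091]
contact_force: [-0.1, 0.4, -1.8]
opening: 0.153
time: 5.75
tool_pos: [0.5135, 0.2618, 0.2755]
eef_rot: [-1.286, 1.099, -1.091]
contact_force: [0.4, 1.1, -1.7]
opening: 0.153
```

View pics/w4.png

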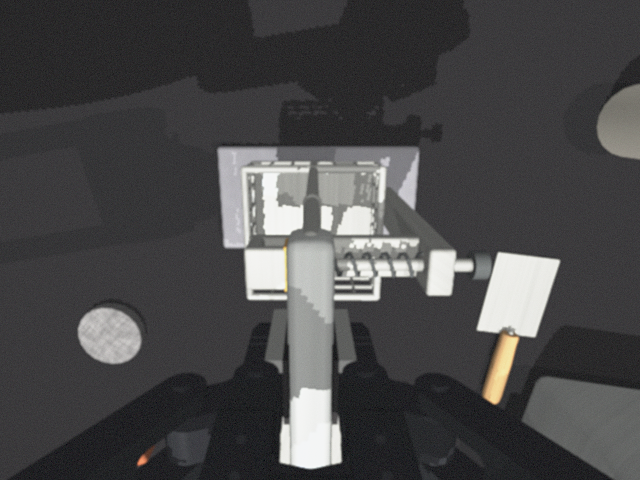

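View pics/s4.png

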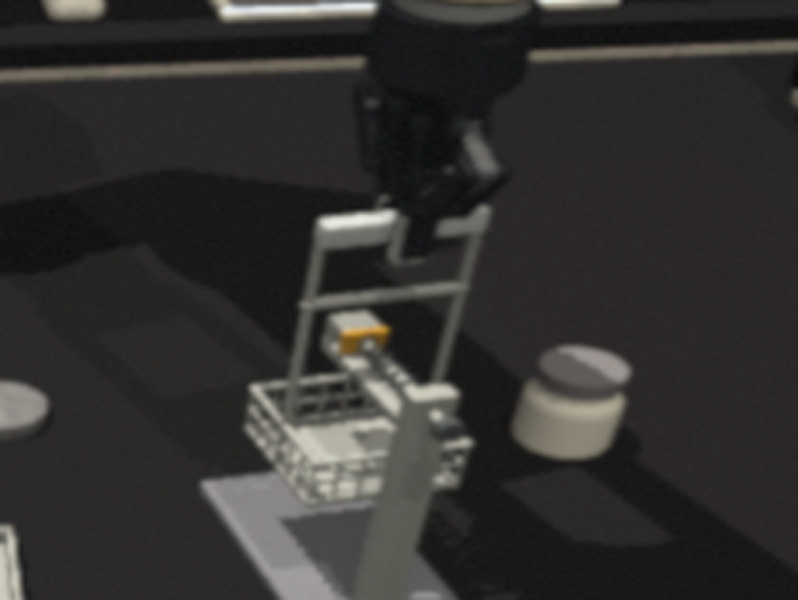

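The bar is free above the hook and the keeper has sprung shut, at (365,338) in the scene crop. Now I'll carry it along -x over the tip.

```bash
python3 -m inch '{"rotation":[[0,0,0],[0,0,0],[0,0,0],[0,0,0],[0,0,0]],"slide":[[-0.05,-0.008,0],[-0.15,-0.023,0],[-0.26,-0.04,0],[-0.38,-0.058,0],[-0.5,-0.076,0]],"jaw":[1,1,1,1,1]}'
python3 -m inch '{"rotation":[[0,0,0],[0,0,0],[0,0,0]],"slide":[[-0.1,-0.015,0],[-0.15,-0.023,0],[-0.15,-0.023,0]],"jaw":[1,1,1]}' 
python3 - <<'E'
from h import *
p,d=arm.camera('scene');cv2.imwrite('pics/s5.png',p)
E
```

```text
time: 6.35
tool_pos: [0.4116, 0.2462, 0.2746]
eef_rot: [-1.288, 1.1, -1.091]
contact_force: [-0.1, 0.1, -0.5]
opening: 0.15
time: 6.65
tool_pos: [0.3806, 0.2416, 0.2747]
eef_rot: [-1.288, 1.099, -1.09]
contact_force: [-0.1, 0.4, -1.2]
opening: 0.149
```

View pics/s5.png

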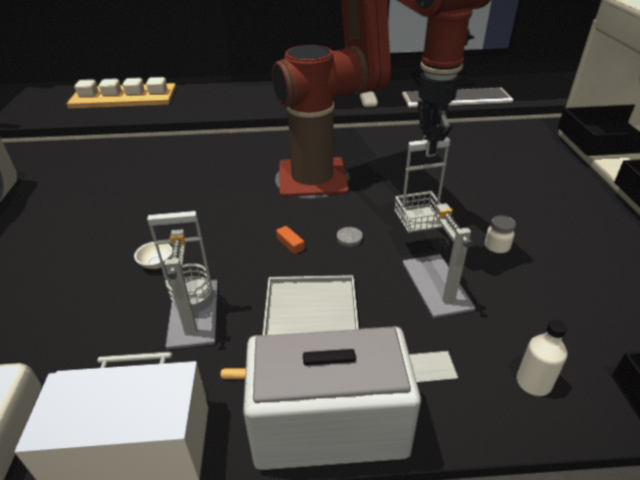

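The basket is clear of the hook and the round basket is undisturbed. I'll go sideways at the near x first, then out over the tray.

```bash
python3 -m inch '{"rotation":[[0,0,0],[0,0,-0.03],[0,0,-0.06],[0,0,-0.1],[0,0,-0.133]],"slide":[[0,-0.1,0.02],[0,-0.3,0.05],[0.02,-0.5,0.05],[0.1,-0.7,0.05],[0.2,-0.9,0.05]],"jaw":[1,1,1,1,1]}'
python3 -m inch '{"rotation":[[0,0,0],[0,0,0],[0,0,0],[0,0,0],[0,0,0]],"slide":[[0.15,-0.2,0],[0.3,-0.35,0],[0.5,-0.46,0],[0.65,-0.46,0],[0.7,-0.46,0]],"jaw":[1,1,1,1,1]}' 
python3 - <<'E'
from h import *
from scipy.spatial.transform import Rotation as Ro
s=arm.sense();M=Ro.from_rotvec(s['eef_rot']).as_matrix(); print(s['time'],s['tool_pos'],np.degrees(np.arctan2(M[1,2],M[0,2])))
print(M.round(3))
p,d=arm.camera('top');cv2.imwrite('pics/t6.png',p)
p,d=arm.camera('scene');cv2.imwrite('pics/s6.png',p)
E
```

```text
time: 7.2
tool_pos: [0.4226, 0.06, 0.2854]
eef_rot: [-1.189, 1.255, -1.247]
contact_force: [1.3, 0.8, -1.8]
opening: 0.151
time: 7.7
tool_pos: [0.5654, -0.0338, 0.2843]
eef_rot: [-1.187, 1.256, -1.249]
contact_force: [-0.2, -0.6, -3.0]
opening: 0.153
7.7 [ 0.56539852 -0.03377645  0.28425451] -3.297225769769777
[[-0.058 -0.007  0.998]
 [-0.998 -0.001 -0.058]
 [ 0.001 -1.    -0.007]]
```

View pics/t6.png

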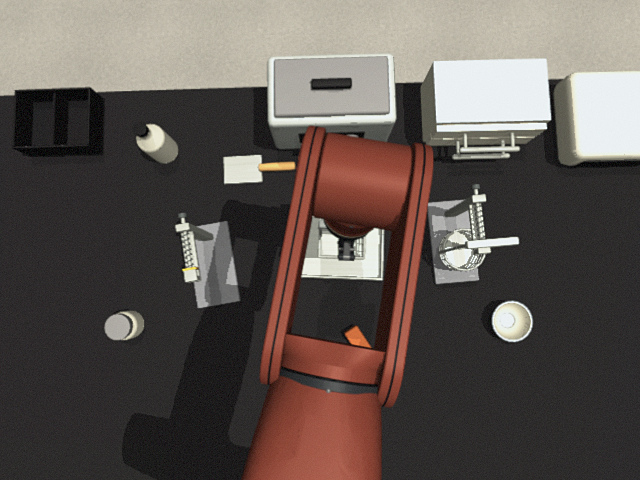

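View pics/s6.png

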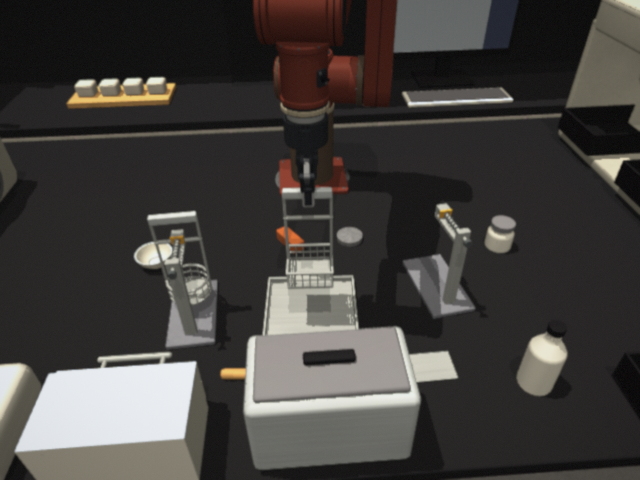

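The basket hangs straight, just short of the tray centre; in the scene view its body is at about (310,265). I'll move 12 mm on and lower it.

```bash
python3 -m inch '{"rotation":[[0,0,0],[0,0,0],[0,0,0],[0,0,0],[0,0,0]],"slide":[[0.06,-0.01,-0.05],[0.06,-0.01,-0.15],[0.06,-0.01,-0.27],[0.06,-0.01,-0.38],[0.06,-0.01,-0.43]],"jaw":[1,1,1,1,1]}'
python3 -m inch '{"rotation":[[0,0,0],[0,0,0]],"slide":[[0,0,0],[0,0,0]],"jaw":[1,1]}' 
python3 - <<'E'
from h import *
print(arm.sense()['contact_force'])
p,d=arm.camera('scene');cv2.imwrite('pics/s7.png',cv2.resize(p[150:350,220:420],None,fx=3,fy=3,interpolation=cv2.INTER_CUBIC))
p,d=arm.camera('wrist');cv2.imwrite('pics/w7.png',p)
E
```

```text
time: 8.3
tool_pos: [0.5735, -0.0337, 0.1959]
eef_rot: [-1.192, 1.259, -1.243]
contact_force: [-0.3, -0.7, -2.6]
opening: 0.152
time: 8.5
tool_pos: [0.5732, -0.0335, 0.1965]
eef_rot: [-1.193, 1.258, -1.243]
contact_force: [0.4, 0.3, -2.1]
opening: 0.15
[ 0.42860789  0.34297943 -2.07347491]
```

View pics/s7.png

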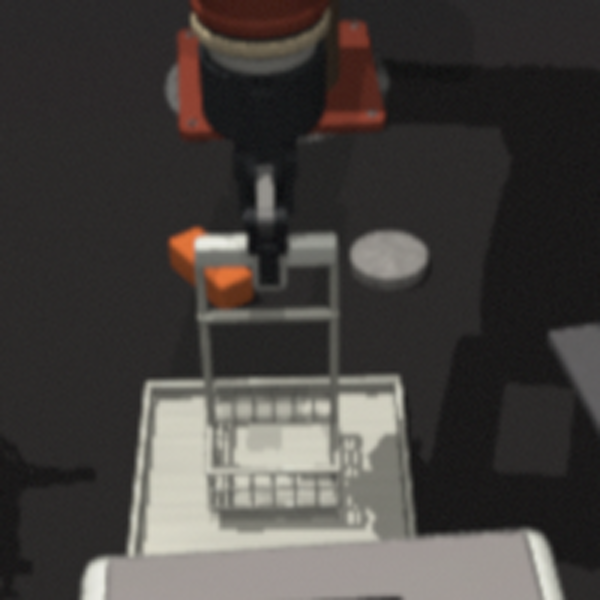

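View pics/w7.png

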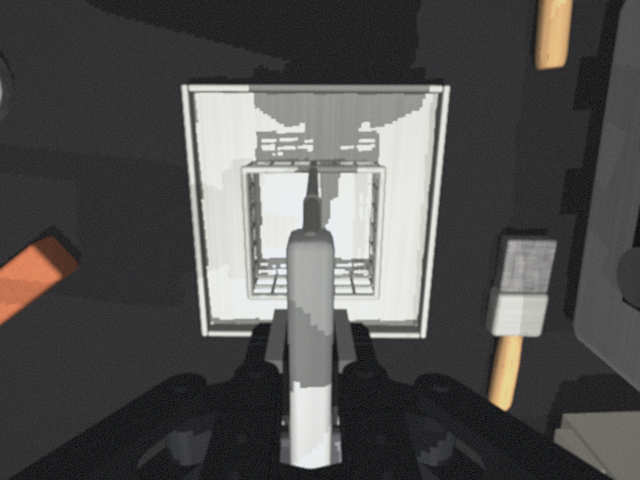

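The wrist view shows the basket square inside the tray. The basket spans columns 245-385 and rows 163-298, inside the rim at 185-445 and 88-335. I'll lower it slowly and watch the force.

```bash
python3 -m inch '{"rotation":[[0,0,0],[0,0,0],[0,0,0],[0,0,0],[0,0,0]],"slide":[[0,0,-0.015],[0,0,-0.03],[0,0,-0.045],[0,0,-0.055],[0,0,-0.055]],"jaw":[1,1,1,1,1]}'
python3 -m inch '{"rotation":[[0,0,0],[0,0,0],[0,0,0]],"slide":[[0,0,-0.005],[0,0,-0.008],[0,0,-0.008]],"jaw":[1,1,1]}'
```

```text
time: 9.1
tool_pos: [0.5738, -0.0338, 0.1859]
eef_rot: [-1.192, 1.258, -1.244]
contact_force: [-0.1, -0.4, -2.1]
opening: 0.151
time: 9.4
tool_pos: [0.5738, -0.0338, 0.1841]
eef_rot: [-1.192, 1.258, -1.244]
contact_force: [0.4, 0.1, -2.3]
opening: 0.151
```

```bash
python3 -m inch '{"rotation":[[0,0,0],[0,0,0],[0,0,0]],"slide":[[0,0,-0.005],[0,0,-0.006],[0,0,-0.006]],"jaw":[1,1,1]}'
python3 -m inch '{"rotation":[[0,0,0],[0,0,0],[0,0,0]],"slide":[[0,0,-0.005],[0,0,-0.005],[0,0,-0.005]],"jaw":[1,1,1]}'
```

```text
time: 9.7
tool_pos: [0.5741, -0.0337, 0.1835]
eef_rot: [-1.191, 1.257, -1.244]
contact_force: [-1.0, 0.6, 0.6]
opening: 0.155
time: 10.0
tool_pos: [0.5744, -0.0337, 0.1835]
eef_rot: [-1.191, 1.256, -1.245]
contact_force: [-2.6, 0.0, 5.8]
opening: 0.156
```

Contact came at TCP z = 0.1835, against 0.1834 predicted. The basket is on the floor, so I'll relax, open and rise.

```bash
python3 -m inch '{"rotation":[[0,0,0],[0,0,0],[0,0,0],[0,0,0],[0,0,0]],"slide":[[0,0,0],[0,0,0],[0,0,0],[0,0,0],[0,0,0]],"jaw":[1,1,0.7,0.6,0.5]}' 20
python3 -m inch '{"rotation":[[0,0,0],[0,0,0],[0,0,0],[0,0,0],[0,0,0]],"slide":[[0,0,0],[0,0,0],[0,0,0],[0,0,0],[0,0,0]],"jaw":[0.3,0.1,0,-0.2,-0.2]}'
python3 - <<'E'
from h import *
p,d=arm.camera('wrist');cv2.imwrite('pics/w8.png',p)
E
```

```text
time: 10.5
tool_pos: [0.5743, -0.0338, 0.1834]
eef_rot: [-1.191, 1.256, -1.245]
contact_force: [-0.5, 0.5, -0.2]
opening: 0.248
time: 11.0
tool_pos: [0.5744, -0.0338, 0.1834]
eef_rot: [-1.191, 1.256, -1.245]
contact_force: [0.4, -0.8, -0.3]
opening: 0.601
```

View pics/w8.png

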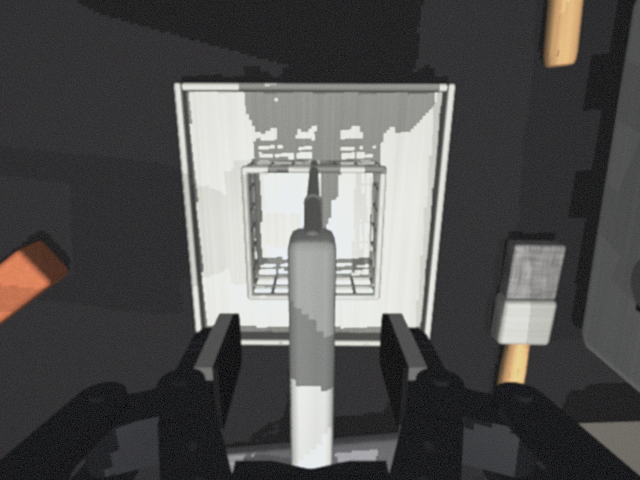

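The fingers, at columns 235 and 388, are clear of the bar at 290-335, and the basket stands upright. I'll rise and back off so the top camera can see it.

```bash
python3 -m inch '{"rotation":[[0,0,0],[0,0,0],[0,0,0],[0,0,0],[0,0,0]],"slide":[[0,0,0.08],[0,0,0.25],[0,0,0.5],[0,0,0.7],[0,0,0.8]],"jaw":[-0.2,-0.2,-0.2,-0.2,-0.2]}'
python3 -m inch '{"rotation":[[0,0,0],[0,0,0],[0,0,0],[0,0,0],[0,0,0]],"slide":[[-0.1,0.1,0],[-0.3,0.3,0],[-0.5,0.5,0],[-0.7,0.7,0],[-0.75,0.75,0]],"jaw":[-0.2,-0.2,-0.2,-0.2,-0.2]}'
python3 -m inch '{"rotation":[[0,0,0],[0,0,0],[0,0,0],[0,0,0],[0,0,0]],"slide":[[-0.1,0.2,0],[-0.2,0.4,0],[-0.2,0.6,0],[-0.2,0.8,0],[-0.2,0.8,0]],"jaw":[-0.2,-0.2,-0.2,-0.2,-0.2]}'
python3 - <<'E'
from h import *
for n in('top','scene'):
    p,d=arm.camera(n);cv2.imwrite(f'pics/{n}9.png',p);np.save(f'pics/{n}9d.npy',d)
s=arm.sense();print(s['time'],s['contact_force'],s['tool_pos'])
E
```

```text
time: 11.55
tool_pos: [0.5757, -0.034, 0.3501]
eef_rot: [-1.186, 1.25, -1.25]
contact_force: [-0.2, 0.2, -0.0]
opening: 0.596
time: 12.05
tool_pos: [0.4237, 0.1176, 0.3517]
eef_rot: [-1.184, 1.248, -1.249]
contact_force: [0.6, -0.6, -0.6]
opening: 0.602
time: 12.55
tool_pos: [0.3827, 0.2813, 0.353]
eef_rot: [-1.185, 1.245, -1.244]
contact_force: [0.8, -0.5, -0.4]
opening: 0.598
12.65 [-0.02814951 -0.48904705  0.19706042] [0.38337195 0.27819313 0.35263382]
```

View pics/top9.png

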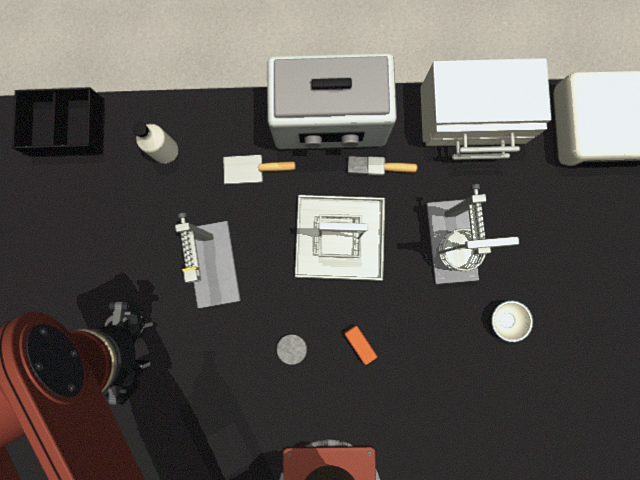

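View pics/scene9.png

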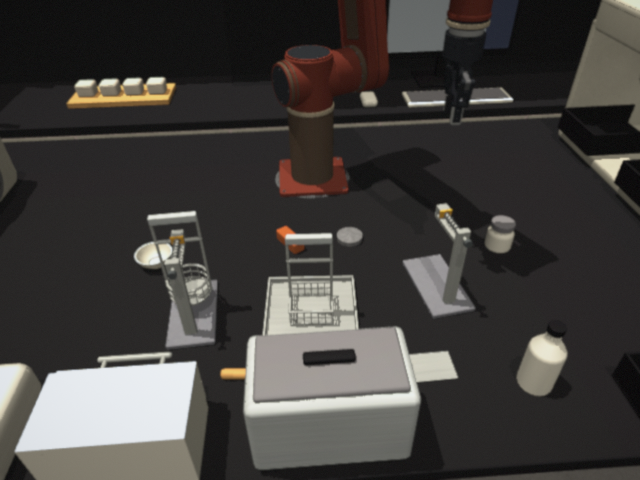

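The basket stands upright in the tray, grip bar at (343,227) in the top view and body at columns 315-362. The round basket's bar is still at (493,243), and the square stand's keeper is shut. I'll check the numbers, let the arm settle and sign off.

```bash
python3 -m inch '{"rotation":[[0,0,0],[0,0,0],[0,0,0],[0,0,0],[0,0,0]],"slide":[[0,0,0],[0,0,0],[0,0,0],[0,0,0],[0,0,0]],"jaw":[-0.2,-0.2,-0.2,-0.2,-0.2]}' >/dev/null
python3 - <<'E'
from h import *
d=np.load('pics/top9d.npy');V,U=np.mgrid[0:480,0:640]
P=pts('top',np.c_[U.ravel(),V.ravel()],d.ravel()).reshape(480,640,3)
for nm,(x0,y0,x1,y1),a in (('sq',(310,215,375,240),.195),('rd',(460,228,525,258),.235)):
    m=np.zeros(d.shape,bool);m[y0:y1,x0:x1]=True;m&=(P[...,2]>a)&(P[...,2]<.27);print(nm,m.sum(),P[m].mean(0).round(4))
s=arm.sense();print(s['time'],np.abs(s['qd']).max())
print(arm.sign_off())
E
```

```text
sq 398 [ 0.5752 -0.0355  0.2127]
rd 440 [ 0.5355 -0.2963  0.2518]
13.15 0.005589648547402509
the job is handed in; nothing more can be done
None
```

The square basket is off its hook and standing upright in the drip tray, released. I handed the job in at 13.2 s of the 42 s allowed.

- **Unhooking:** I pinched the grip bar and pushed the basket about 20 mm towards the post. The keeper opened with about 4–5 N of push. I then lifted it about 53 mm and carried it off over the tip, and the keeper sprang shut.
- **Placing:** It touched the tray floor at tool height 0.1835 m, against 0.1834 m expected. At most 6 N pressed on it before I let go.
- **Basket position:** The last top view puts the grip bar at (0.575, −0.036), with the tray centre at (0.575, −0.038). Its top surface reads 0.213 m high, against 0.214 m expected for a basket standing on the floor.
- **Round basket:** It still hangs where it was, to within 0.2 mm.
- **Arm:** It was at rest well clear of everything at hand-in.

The only disagreement was before the grasp: the cameras differed by about 6 mm in the grip bar's y position. That direction is along the bar, so it did not affect the grasp.

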